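Set and lock the carton guide on the packing jig

ROBOT

A 6-joint arm with a two-finger parallel gripper is mounted at the origin on the work surface. World frame = base frame: x ahead of the robot, y to its left, z up, the work surface at z = 0. Lengths are in mm, angles in rad, forces in N, time in s.
With the tool pointing down it reaches from about 300 to 775 mm from the base axis. Payload 14.6 kg.
Tool frame: the origin (TCP) lies midway between the tips of the shut fingers; the grasp point (between the pads) lies 19 mm behind it (manip.hold_point_z is the distance from the TCP to the grasp point, in mm); z points along the fingers, y is the direction in which the jaws open and shut (so a half turn about z gives the same grasp; the last joint's range is limited). The gripper opens to 94 mm and grips with 3 to 60 N. Pads are 16 mm wide; open, the fingers measure 119 mm over their backs; the gripper's body (75 mm by 177 mm) begins 78 mm behind the grasp point.
Start: joints at [1.106, 0.3, 1.521, -0, 1.321, -0.067], TCP at [213.062, 507.044, 205.446] pointing down, gripper open.
Joint ranges: [-3.03, 3.03], [-0.79, 2.21], [0.23, 2.52], [-1.04, 4.18], [0, 3.07], [-2.55, 2.55]. Speed limits (rad/s): [2.22, 2.22, 2.57, 3.14, 3.14, 3.14].

INTERFACE

Orientations are given as [roll, pitch, yaw] about the fixed x, y, z axes, in that order (R = Rz(yaw) Ry(pitch) Rx(roll)).
In Python, from cell import manip gives the robot as it stands.
- The arm moves only by the shell command python3 -m crank 'ROWS' [OPENING] [FORCE]. ROWS is JSON, a list of rows, each an object with "offset": the shift along the world's x, y, z in m, a list of three; "spin": the turn about the world's z in degrees. In form: [{"offset": [dx, dy, dz], "spin": spin}, ...]. A call has exactly 8 rows; each row is the pose to reach, as a shift and turn from the pose measured when the call began; what a row does not reach only later rows make up. A row lasts 1/12 s, in which the tool goes at most 41.7 mm and 7.16 degrees, less where a joint would pass 70% of its speed; a pose out of reach is approached as far as the arm can. A call with a gripper value outside its range is refused whole. OPENING is the opening, from 0 (shut) to 1 (fully open), set as the call begins (- or left out, the last holds). The fingers move at their own pace and stop on an object; FORCE is the grip in N (left out, the last holds). Time passes only in rows, so rows that repeat a pose let the fingers close, or fill a call up. It gives the time, the measured TCP pose, the force and the opening at its end, in the units of the state.
- manip.read_state(): the state, without advancing time (a new reading comes with each control period).
- manip.camera(name): name is "scene" or "top" or "wrist"; returns a dict with "pixels" (420x560x3 uint8, red, green, blue), "fx", "fy", "cx", "cy" (pixels), "extrinsics" (4x4, takes a point from world to camera coordinates); the wrist camera has in their place "hand_eye" (4x4, takes a point from camera to tool coordinates, whose origin is the TCP and whose axes are the flange's). Camera axes: x right, y down, z forward; pixel columns grow to the right and rows downward; lengths in mm; the calibration is good to about 2 mm. A picture is of the moment at which its call begins: read the wrist's pose just before it. There is no depth.
- manip.sign_off(): hands the job in, once; it reports no verdict.
Trained networks look in a picture, given as the dict that the camera call returned (one of the last four; its "shot" number tells which), for a name from the list of things; names that differ only in an ending like _2 or _b are one class to them, and where a whole thing is asked for, a point or a joint stands for the part that bears it (a point fixed in the world has none). Each returns a list of dicts, best first, with "conf" (0 to 1); they miss things now and then, are a little off and sometimes report something else, mostly with a low value. They report only what shows in the picture. A call takes as long as a camera call. They do not tell look-alikes from the thing itself.
- manip.search_frame(picture, name): "location" ([x, y, z] in mm, in world coordinates, good to about 4 mm: the middle of the surface that is visible of it).
- manip.masks_of(picture, name): "mask" (420x560 bool, what is visible of it).
The state is a dict: "clock": time; "joints": joint angles; "qd": joint speeds; "effort": joint torques, N m; "eef_pos": TCP position; "eef_rot": TCP orientation; "wrist_force": force on the tool from outside, world axes, zero at the start; "moment": the same for the moment, N m; "finger_gap": finger opening in mm.
Only numpy, scipy, OpenCV 4.12 (cv2) and the standard library are available. Lean on these libraries where they do the work, as an engineer would, in place of code of your own. Each camera call takes 0.05 s, during which the arm holds its last target. There are 200 camera calls.

TASK

Set the packing jig for the next carton size: slide the loose aluminium fence along its slots up to the marked line until it bears on the gauge's small spring plunger, pressing it in lightly by feel and never hard. Then, with the fence still bearing on the plunger, tighten the black T-shaped clamp knob fully clockwise until it comes up hard, let go, and leave the jar, carton and ampoule tray where they are.

Things in the scene. Friction and masses are not known exactly. Their poses are not given: they have to be found in the camera images.
- base: Fixed grey board 200 (x) x 280 (y) x 12 mm, flat on the table, turned up to 20 degrees. Origin on its underside; x -100..100, y -185..95 mm. +y is the way the fence is slid. Guide wall 46 mm tall at y 84..94. Two 8 mm studs at y = -105 pass through the fence's slots: x = +48 (under the knob), x = -48 (low bolt, head 18 mm wide, top 24 mm above the table).
- fence: Loose aluminium fence, 0.35-0.55 kg, on the board (12 mm up), held down by washer and bolt head. Wall 150 (x) x 8 (y) x 46 mm on a 6 mm foot reaching 130 mm back to -y; top 64 mm above the table. Two slots along y, 1.5 mm play each side. Origin under the middle of the wall's front (+y) face; axes as the board's. Sliding takes 2 to 7 N; it stays where left; starts 13 to 56 mm short of the plunger.
- fence_face (a point): Middle of the fence wall's front (+y) face, 18 mm above the table: the face that meets the plunger. The plunger gives about 6 N per mm, 4 mm to its end; never press it with more than 15 N; 4 to 10 N beyond the sliding force, held for a moment, is right. When let go, the fence creeps back a little and stays bearing on the plunger with a few N.
- fence_back (a point): Middle of the back (-y) face of the fence wall, 46 mm above the table: a good place to push. The wall is 8 mm thick and can also be pinched from above here.
- gauge: Setting gauge fixed on the board before the fence's middle: a dark steel block 30 x 22 x 16 mm on a 36 mm wide strip, with a steel spring plunger (nose 12 mm wide, 8.5 mm above the board) and a dark line across the board at its tip: the marked position. The origin gives it only roughly: the tip is up to 10 mm before or behind the origin along y. Axes as the board's.
- knob (a joint): Clamp knob angle, rad: 0 loosest, 1.35 the hard end (tight); starts at 0 to 0.3; grows clockwise seen from above. From about 0.55 its washer bears on the fence's foot and locks it. Turning takes about 0.1 to 0.25 N m up to the hard end; it stays where left.
- knob_grip (a point): On the knob's vertical axis, 56.5 mm above the table, at the height to grip. Black plastic T bar 44 mm long, 14 mm thick, from 31.5 to 71.5 mm above the table, over a 26 mm flange. Its x axis lies along the bar (the board's x at joint 0); grip across the 14 mm.
- bottle: Bystander: small amber jar, 52 mm wide, 95 mm tall; origin under its centre. Leave it.
- carton: Bystander: white and blue medicine carton, 70 x 115 x 34 mm; origin under its centre. Leave it.
- ampoules: Bystander: open white tray of ampoules, 90 x 120 x 30 mm; origin under its centre. Leave it.
There are look-alikes about, which are no part of the job. Of the things like the fence, leave any that is brown, turquoise or yellow; of the rest the smaller one is meant.

How it is judged:
By the outcome, as a careful person would: the job done as asked, in the order asked, and still so for the second after the job is handed in, with the robot touching nothing.
It also fails if it takes over 58 s, if anything falls off the work surface, if the arm or the gripper's body presses on something with over 40 N, if the wrist force passes 120 N, or if a joint passes its speed limit or range.

## Working session

There is one attempt and no reset: what is moved stays moved. The work goes in short steps, Python scripts to look and compute and a shell command to move; the robot and the scene stay as the last step left them, time stands still between calls to the robot, and variables do not carry over. Pictures are saved under pics/ and viewed, about 8 in all and at most 12, crops included, and the job is handed in when it is done.

```bash
mkdir -p pics; ls; cat > h.py <<'E'
import numpy as np, cv2
from cell import manip
def save(n,p): cv2.imwrite('pics/'+n,p[...,::-1])
def ray(c,u,v):
    E=np.array(c['extrinsics']); R,t=E[:3,:3],E[:3,3]
    return -R.T@t, R.T@np.array([(u-c['cx'])/c['fx'],(v-c['cy'])/c['fy'],1])
def atz(c,u,v,z):
    o,d=ray(c,u,v); return o+d*(z-o[2])/d[2]
def proj(c,P):
    E=np.array(c['extrinsics']); p=E[:3,:3]@np.array(P,float)+E[:3,3]
    return c['fx']*p[0]/p[2]+c['cx'], c['fy']*p[1]/p[2]+c['cy']
E
python3 - <<'E'
from h import *
cs={}
for n in('scene','top'):
    c=manip.camera(n); save(n+'1.png',c['pixels']); cs[n]=c
    for k in('fence','gauge','knob','base','bottle','carton','ampoules'):
        for d in manip.search_frame(c,k): print(n,k,round(d['conf'],2),np.round(d['location'],0),np.round(proj(c,d['location'])))
a=np.hstack([cv2.resize(cs[n]['pixels'],(400,300)) for n in cs])
s=manip.read_state(); print(s)
E
```

```text
pics
scene fence 0.92 [474. -58.  18.] [250. 232.]
scene fence 0.86 [257. 241.   6.] [251. 148.]
scene fence 0.76 [ 221. -321.    9.] [102. 255.]
scene fence 0.58 [743. 164.   4.] [384. 229.]
scene gauge 0.67 [500.  54.  22.] [283. 210.]
scene knob 0.65 [526. -86.  59.] [261. 238.]
scene base 0.62 [522.  40.   6.] [287. 221.]
scene base 0.59 [ 498. -359.   10.] [176. 325.]
scene bottle 0.79 [630. 355.  65.] [379. 158.]
scene carton 0.71 [523.  37.   6.] [286. 222.]
scene carton 0.58 [432. 352.  36.] [318. 143.]
scene carton 0.32 [472. -63.  22.] [248. 232.]
scene ampoules 0.89 [ 500. -357.   15.] [177. 323.]
top fence 0.95 [ 209. -314.    8.] [407. 319.]
top fence 0.87 [735. 157.   6.] [226. 141.]
top fence 0.86 [254. 257.   5.] [193. 312.]
top fence 0.77 [465. -65.  21.] [309. 228.]
top fence 0.58 [ 792. -117.    8.] [320. 117.]
top fence 0.45 [484.  31.  13.] [273. 224.]
top gauge 0.64 [493.  62.  23.] [262. 220.]
top gauge 0.41 [465. -66.  20.] [309. 228.]
top knob 0.62 [516. -72.  69.] [311. 206.]
top base 0.7 [483.  28.  14.] [274. 224.]
top bottle 0.82 [616. 366.  89.] [146. 17
[... 172 characters left out ...]
  23.] [262. 220.]
{'clock': 0.8, 'joints': array([ 1.10644045e+00,  2.99880103e-01,  1.52100689e+00, -4.38692006e-05,
        1.32071406e+00, -6.66194088e-02]), 'qd': array([-1.48232518e-03, -6.88028115e-04,  3.27073260e-04, -6.74709385e-05,
       -3.99177764e-04,  4.63650116e-04]), 'effort': array([ 1.73049335e-03, -5.31615722e+01, -3.52918196e+01,  7.09157973e-02,
        2.10738980e-02,  3.53715158e-06]), 'eef_pos': array([213.04844589, 507.04213831, 205.45358095]), 'eef_rot': array([-3.14158144e+00,  4.18504578e-05,  2.74386704e+00]), 'wrist_force': array([ 0.22789113,  0.77575107, -0.61096903]), 'moment': array([-0.01765994, -0.00153113,  0.05631202]), 'finger_gap': 93.74921301830422}
```

View pics/top1.png

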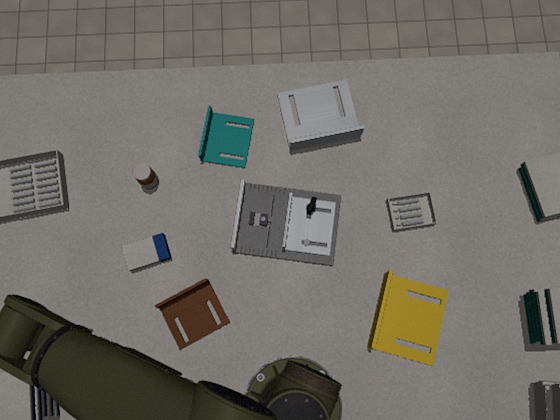

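View pics/scene1.png

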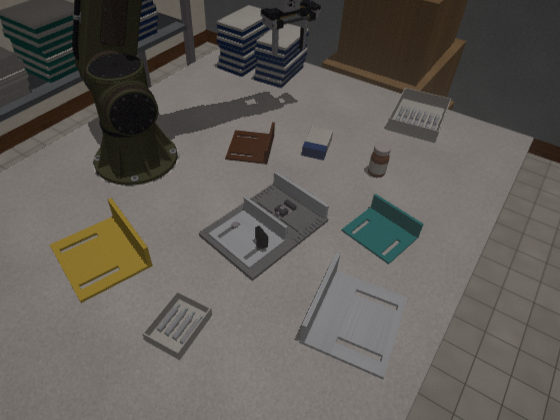

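Fence candidates (top view): brown (193,312), turquoise (226,141), yellow (407,319), a larger grey one (320,117), and a smaller grey one on the board (309,225). The first three are excluded by colour, and the last is the smaller of the rest and sits on the jig, so I choose it. Its knob is at (311,206). I'll move the wrist camera above it.

```bash
python3 -m crank '[{"offset":[0.018,-0.034,0.012],"spin":2},{"offset":[0.036,-0.068,0.024],"spin":4},{"offset":[0.054,-0.102,0.036],"spin":6},{"offset":[0.072,-0.136,0.05],"spin":8},{"offset":[0.09,-0.17,0.065],"spin":10},{"offset":[0.108,-0.204,0.08],"spin":12},{"offset":[0.126,-0.238,0.09],"spin":14},{"offset":[0.144,-0.272,0.1],"spin":16}]' 0 
python3 -m crank '[{"offset":[0.015,-0.034,0.005],"spin":0},{"offset":[0.03,-0.068,0.01],"spin":0},{"offset":[0.045,-0.102,0.015],"spin":0},{"offset":[0.06,-0.136,0.02],"spin":0},{"offset":[0.075,-0.17,0.025],"spin":0},{"offset":[0.085,-0.204,0.03],"spin":0},{"offset":[0.09,-0.225,0.03],"spin":0},{"offset":[0.09,-0.23,0.03],"spin":0}]'
cat >> h.py <<'E'
from scipy.spatial.transform import Rotation as Ro
def wrist():
    s=manip.read_state(); c=manip.camera('wrist')
    T=np.eye(4); T[:3,:3]=Ro.from_euler('xyz',s['eef_rot']).as_matrix(); T[:3,3]=s['eef_pos']
    c=dict(c); c['extrinsics']=np.linalg.inv(T@np.array(c['hand_eye'])); return c
E
python3 - <<'E'
from h import *
c=wrist(); save('w1.png',c['pixels'])
s=manip.read_state(); print(s['clock'],s['eef_pos'],s['eef_rot'],s['joints'],s['wrist_force'],s['finger_gap'],c['hand_eye'])
E
```

```text
clock: 1.47
eef_pos: [357.5, 233.3, 306.4]
eef_rot: [3.141, 0.001, 3.025]
wrist_force: [-0.1, 1.4, 0.5]
finger_gap: 44.1
clock: 2.13
eef_pos: [448.0, 0.6, 336.4]
eef_rot: [3.141, 0.001, 3.022]
wrist_force: [-1.5, 0.8, -0.2]
finger_gap: 0.4
2.1833 [447.57509238   1.51028076 336.2573963 ] [3.14110674e+00 5.90418365e-04 3.02219065e+00] [-7.87705973e-02 -4.26480657e-03  1.56970784e+00  4.61538799e-04
  1.57553995e+00 -1.53016273e+00] [-0.63441123 -0.44792928  0.92743171] 0.8367394749941006 [[ 3.78353273e-04 -9.62916219e-01 -2.69800319e-01  7.80313191e+01]
 [ 9.99999915e-01  4.08160641e-04 -5.43782178e-05  9.01586032e-01]
 [ 1.62483539e-04 -2.69800275e-01  9.62916292e-01 -1.78635092e+02]
 [ 0.00000000e+00  0.00000000e+00  0.00000000e+00  1.00000000e+00]]
```

View pics/w1.png

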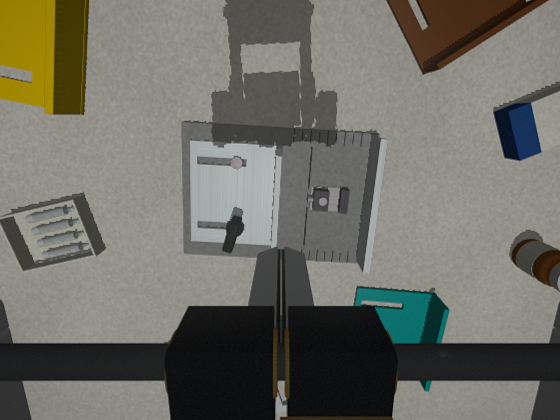

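The wrist view shows the fence on the board: wall top at (277,195), bolt head (236,162), knob (233,228), gauge (330,200) with its line near x≈309. Next is a close crop, to check the choice and read off pixels.

```bash
python3 - <<'E'
import cv2
a=cv2.imread('pics/w1.png')[115:275,180:390]
cv2.imwrite('pics/w1c.png',cv2.resize(a,None,fx=3.75,fy=3.75,interpolation=cv2.INTER_CUBIC))
E
```

```text
(no output)
```

View pics/w1c.png

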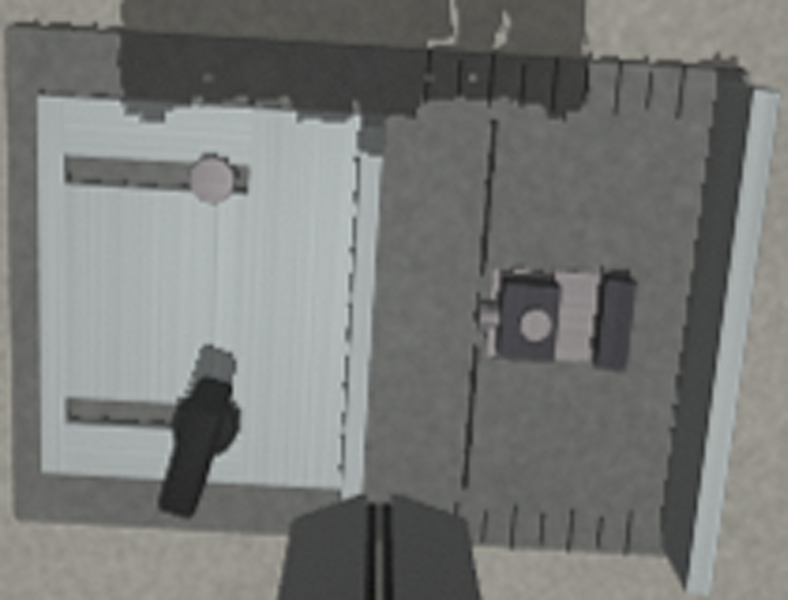

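```bash
cat > m.py <<'E'
from h import *
import pickle
c=wrist()
pts=dict(c00=(10,28,12),c10=(18,518,12),bolt=(212,179,24),line0=(494,120,12),line1=(466,488,12),tip=(481,313,20.5),wt0=(381,155,64),wt1=(363,498,64),wb0=(357,155,64),wb1=(342,470,64),k0=(217,347,71.5),k1=(177,514,71.5),flange=(206,420,31.5),f00=(40,96,18),f10=(43,472,18),gw0=(778,95,58),gw1=(708,594,58))
W={k:atz(c,u/3.75+180,v/3.75+115,z) for k,(u,v,z) in pts.items()}
for k in W: print(k,W[k].round(1))
def ang(a,b): d=W[b]-W[a]; return round(np.degrees(np.arctan2(d[1],d[0])),1)
for p in [('c00','c10'),('line0','line1'),('wt0','wt1'),('wb0','wb1'),('f00','f10'),('gw0','gw1'),('k0','k1')]: print(p,ang(*p))
d=manip.masks_of
for k in('knob','fence','gauge'):
    for r in manip.search_frame(manip.camera('wrist'),k)[:2]: print(k,r['conf'],np.round(r['location']))
E
python3 m.py
```

```text
c00 [ 363.2 -125.4   12. ]
c10 [ 556.5 -160.2   12. ]
bolt [426.4 -57.5  24. ]
line0 [418.3  50.5  12. ]
line1 [565.4  25.   12. ]
tip [490.6  37.8  20.5]
wt0 [420.5   6.9  64. ]
wt1 [544.6 -14.5  64. ]
wb0 [419.6  -1.3  64. ]
wb1 [532.8 -20.8  64. ]
k0 [479.3 -58.1  71.5]
k1 [539.8 -82.1  71.5]
flange [517.7 -73.1  31.5]
f00 [ 388.8 -117.4   18. ]
f10 [ 535.8 -144.3   18. ]
gw0 [417.1 144.6  58. ]
gw1 [601.5 111.2  58. ]
('c00', 'c10') -10.2
('line0', 'line1') -9.9
('wt0', 'wt1') -9.8
('wb0', 'wb1') -9.8
('f00', 'f10') -10.4
('gw0', 'gw1') -10.3
('k0', 'k1') -21.7
knob 0.62 [513. -78.  72.]
fence 0.94 [467. -58.  14.]
fence 0.85 [279. 243.   8.]
gauge 0.79 [496.  60.  21.]
```

Board yaw is about -10.1°, the fence face is about 42 mm short of the tip, and the knob sits at about (521,-74), turned about 0.2 rad. I'll descend behind the fence wall and take a second view on the way to check heights.

```bash
python3 -m crank '[{"offset":[0.008,-0.01,-0.025],"spin":-1},{"offset":[0.016,-0.02,-0.05],"spin":-2},{"offset":[0.024,-0.03,-0.08],"spin":-3},{"offset":[0.031,-0.038,-0.11],"spin":-3.3},{"offset":[0.031,-0.038,-0.13],"spin":-3.3},{"offset":[0.031,-0.038,-0.136],"spin":-3.3},{"offset":[0.031,-0.038,-0.136],"spin":-3.3},{"offset":[0.031,-0.038,-0.136],"spin":-3.3}]'
python3 - <<'E'
from h import *
c=wrist(); save('w2.png',c['pixels'])
O=np.array([492,37.5,0]);b=np.radians(-10.1);R=np.array([[np.cos(b),-np.sin(b),0],[np.sin(b),np.cos(b),0],[0,0,1]])
im=c['pixels'].copy()
for p in [(-48,-105,24),(-75,-42.4,64),(75,-42.4,64),(0,0,20.5),(48,-105,71.5),(-100,-185,12),(100,-185,12)]:
    u,v=proj(c,O+R@np.array(p,float)); print(p,round(u,1),round(v,1))
    if abs(u)<999 and abs(v)<999: cv2.drawMarker(im,(int(round(u)),int(round(v))),(255,0,0),0,9,1)
save('w2m.png',im)
E
```

```text
clock: 3.2
eef_pos: [478.6, -33.3, 201.7]
eef_rot: [3.141, 0.002, 2.97]
wrist_force: [-1.0, -1.0, 1.0]
finger_gap: 0.4
(-48, -105, 24) 247.3 146.8
(-75, -42.4, 64) 313.8 120.0
(75, -42.4, 64) 309.2 276.1
(0, 0, 20.5) 347.9 193.0
(48, -105, 71.5) 244.8 253.4
(-100, -185, 12) 167.3 92.6
(100, -185, 12) 181.8 275.3
```

View pics/w2m.png

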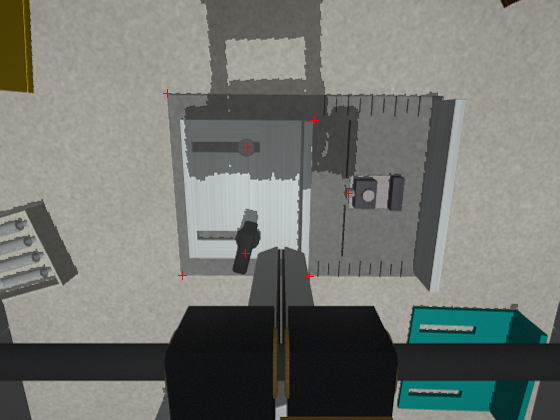

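The predicted marks land on the corners, bolt, wall top ends and tip in this second view, so heights and poses agree. I'll descend now.

```bash
python3 -m crank '[{"offset":[0,-0.002,-0.03],"spin":0},{"offset":[0,-0.002,-0.06],"spin":0},{"offset":[0,-0.002,-0.09],"spin":0},{"offset":[0,-0.002,-0.12],"spin":0},{"offset":[0,-0.002,-0.145],"spin":0},{"offset":[0,-0.002,-0.16],"spin":0},{"offset":[0,-0.002,-0.164],"spin":0},{"offset":[0,-0.002,-0.164],"spin":0}]' 0
python3 -m crank '[{"offset":[0,0.001,0],"spin":0},{"offset":[0.0003,0.002,0],"spin":0},{"offset":[0.0005,0.003,0],"spin":0},{"offset":[0.0007,0.004,0],"spin":0},{"offset":[0.0009,0.005,0],"spin":0},{"offset":[0.001,0.006,0],"spin":0},{"offset":[0.0012,0.007,0],"spin":0},{"offset":[0.0014,0.008,0],"spin":0}]'
```

```text
clock: 3.92
eef_pos: [479.3, -35.3, 38.6]
eef_rot: [3.141, 0.004, 2.97]
wrist_force: [-0.1, 0.8, 0.2]
finger_gap: 0.8
clock: 4.58
eef_pos: [480.7, -27.1, 38.6]
eef_rot: [3.141, 0.004, 2.97]
wrist_force: [0.3, -0.7, -0.2]
finger_gap: 0.3
```

```bash
python3 -m crank '[{"offset":[0.0005,0.003,0],"spin":0},{"offset":[0.0011,0.006,0],"spin":0},{"offset":[0.0018,0.01,0],"spin":0},{"offset":[0.0025,0.014,0],"spin":0},{"offset":[0.0032,0.018,0],"spin":0},{"offset":[0.0039,0.022,0],"spin":0},{"offset":[0.0046,0.026,0],"spin":0},{"offset":[0.005,0.028,0],"spin":0}]'
python3 -m crank '[{"offset":[0.0001,0.0005,0],"spin":0},{"offset":[0.0002,0.001,0],"spin":0},{"offset":[0.0003,0.0015,0],"spin":0},{"offset":[0.0004,0.002,0],"spin":0},{"offset":[0.0005,0.0025,0],"spin":0},{"offset":[0.0005,0.003,0],"spin":0},{"offset":[0.0006,0.0035,0],"spin":0},{"offset":[0.0007,0.004,0],"spin":0}]'
```

```text
clock: 5.25
eef_pos: [485.7, 1.4, 38.6]
eef_rot: [3.141, 0.004, 2.97]
wrist_force: [-0.3, -3.1, 0.3]
finger_gap: 0.5
clock: 5.92
eef_pos: [486.5, 5.4, 38.7]
eef_rot: [3.141, 0.004, 2.97]
wrist_force: [-0.1, -3.8, 2.1]
finger_gap: 0.8
```

Sliding force is about 3.5 N, with about 12 mm left.

```bash
python3 -m crank '[{"offset":[0.0002,0.001,0],"spin":0},{"offset":[0.0004,0.002,0],"spin":0},{"offset":[0.0005,0.003,0],"spin":0},{"offset":[0.0007,0.004,0],"spin":0},{"offset":[0.0009,0.005,0],"spin":0},{"offset":[0.001,0.006,0],"spin":0},{"offset":[0.0012,0.007,0],"spin":0},{"offset":[0.0013,0.0075,0],"spin":0}]'
python3 - <<'E'
from h import *
F=[];c=None
for i in range(4):
    c=manip.camera('wrist'); F.append(manip.read_state()['wrist_force'])
print(np.round(F,1)); c=wrist(); save('w3.png',c['pixels'])
a=c['pixels'][60:210,250:450]; cv2.imwrite('pics/w3c.png',cv2.resize(a,None,fx=3,fy=3)[...,::-1])
E
```

```text
clock: 6.58
eef_pos: [487.8, 13.0, 38.7]
eef_rot: [3.141, 0.004, 2.97]
wrist_force: [-0.8, -3.0, 2.0]
finger_gap: 0.3
[[-0.3 -1.8 -0.6]
 [-0.6 -1.   0.4]
 [-0.1 -1.2  1.6]
 [-1.2 -0.4  1.8]]
```

View pics/w3.png

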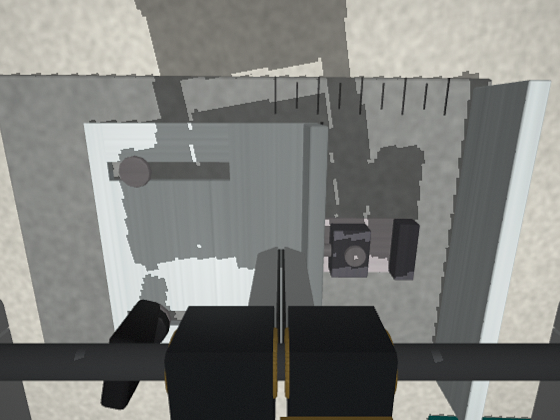

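The fence has followed. Its wall (top edge near x≈325) is just short of the gauge nose (~328,250). From here I'll use fine steps with force reading.

```bash
python3 -m crank '[{"offset":[0,0.0003,0],"spin":0},{"offset":[0.0001,0.0006,0],"spin":0},{"offset":[0.0001,0.0009,0],"spin":0},{"offset":[0.0002,0.0012,0],"spin":0},{"offset":[0.0002,0.0014,0],"spin":0},{"offset":[0.0003,0.0016,0],"spin":0},{"offset":[0.0003,0.0018,0],"spin":0},{"offset":[0.0003,0.002,0],"spin":0}]'
python3 -m crank '[{"offset":[0,0.0001,0],"spin":0},{"offset":[0,0.0002,0],"spin":0},{"offset":[0,0.0004,0],"spin":0},{"offset":[0.0001,0.0005,0],"spin":0},{"offset":[0.0001,0.0006,0],"spin":0},{"offset":[0.0001,0.0008,0],"spin":0},{"offset":[0.0002,0.0009,0],"spin":0},{"offset":[0.0002,0.001,0],"spin":0}]'
```

```text
clock: 7.5
eef_pos: [488.1, 15.0, 38.7]
eef_rot: [3.141, 0.004, 2.97]
wrist_force: [-1.4, -4.3, 2.0]
finger_gap: 0.4
clock: 8.17
eef_pos: [488.2, 15.5, 38.7]
eef_rot: [3.141, 0.004, 2.97]
wrist_force: [-1.4, -9.0, 3.1]
finger_gap: 0.4
```

```bash
python3 -m crank '[{"offset":[0.0001,0.0006,0],"spin":0},{"offset":[0.0001,0.0007,0],"spin":0},{"offset":[0.0001,0.0008,0],"spin":0},{"offset":[0.0001,0.0008,0],"spin":0},{"offset":[0.0001,0.0008,0],"spin":0},{"offset":[0.0001,0.0008,0],"spin":0},{"offset":[0.0001,0.0008,0],"spin":0},{"offset":[0.0001,0.0008,0],"spin":0}]'
python3 - <<'E'
from h import *
F=[]
for i in range(6):
    manip.camera('wrist'); s=manip.read_state(); F.append([*s['wrist_force'],*s['eef_pos']])
print(np.round(F,1))
E
```

```text
clock: 8.83
eef_pos: [488.2, 15.7, 38.7]
eef_rot: [-3.141, 0.003, 2.97]
wrist_force: [-0.7, -9.6, 3.1]
finger_gap: 0.8
[[ -2.4 -10.4   2.3 488.2  15.7  38.7]
 [ -2.2  -9.5   2.5 488.2  15.7  38.7]
 [ -1.8  -9.9   1.8 488.2  15.7  38.7]
 [ -1.8  -9.5   3.8 488.2  15.7  38.7]
 [ -1.6  -9.8   3.1 488.2  15.7  38.7]
 [ -1.3  -9.8   2.2 488.2  15.7  38.7]]
```

About 10 N total, roughly 6.5 N beyond sliding, held for 1 s. I'll back off, lift and look at the knob.

```bash
python3 -m crank '[{"offset":[-0.0002,-0.001,0],"spin":0},{"offset":[-0.0005,-0.003,0],"spin":0},{"offset":[-0.001,-0.006,0],"spin":0},{"offset":[-0.002,-0.01,0],"spin":0},{"offset":[-0.003,-0.016,0],"spin":0},{"offset":[-0.003,-0.02,0.01],"spin":0},{"offset":[-0.003,-0.02,0.04],"spin":0},{"offset":[-0.003,-0.02,0.07],"spin":0}]'
python3 -m crank '[{"offset":[0,-0.01,0.03],"spin":0},{"offset":[0,-0.03,0.06],"spin":0},{"offset":[0,-0.06,0.09],"spin":0},{"offset":[0,-0.08,0.11],"spin":0},{"offset":[0,-0.08,0.13],"spin":0},{"offset":[0,-0.08,0.13],"spin":0},{"offset":[0,-0.08,0.13],"spin":0},{"offset":[0,-0.08,0.13],"spin":0}]' 0.4
python3 - <<'E'
from h import *
c=wrist(); save('w4.png',c['pixels'])
O=np.array([492,37.5,0]);b=np.radians(-10.1);R=np.array([[np.cos(b),-np.sin(b),0],[np.sin(b),np.cos(b),0],[0,0,1]])
im=c['pixels'].copy()
for p in [(-48,-105,24),(0,0,20.5),(48,-105,71.5),(-100,-185,12)]:
    u,v=proj(c,O+R@np.array(p,float)); print(p,round(u,1),round(v,1)); cv2.drawMarker(im,(int(round(u)),int(round(v))),(255,0,0),0,7,1)
for s in(-22,22):
    a=np.radians(-11.6); u,v=proj(c,O+R@np.array([48+s*np.cos(a),-105+s*np.sin(a),71.5])); print(u,v); cv2.drawMarker(im,(int(round(u)),int(round(v))),(0,255,0),0,7,1)
a=im[60:330,200:560]; cv2.imwrite('pics/w4c.png',cv2.resize(a,None,fx=2.2,fy=2.2,interpolation=cv2.INTER_CUBIC)[...,::-1])
E
```

```text
clock: 9.8
eef_pos: [484.5, -4.8, 109.6]
eef_rot: [-3.141, 0.001, 2.969]
wrist_force: [0.8, 0.3, 0.9]
finger_gap: 0.3
clock: 10.47
eef_pos: [484.0, -84.6, 238.8]
eef_rot: [-3.141, 0.0, 2.97]
wrist_force: [0.8, -0.1, -0.5]
finger_gap: 37.5
(-48, -105, 24) 295.4 131.3
(0, 0, 20.5) 386.0 174.5
(48, -105, 71.5) 295.7 227.6
(-100, -185, 12) 222.6 81.7
300.34663044475536 207.68181958771427
291.19517562414296 246.93200361191333
```

View pics/w4c.png

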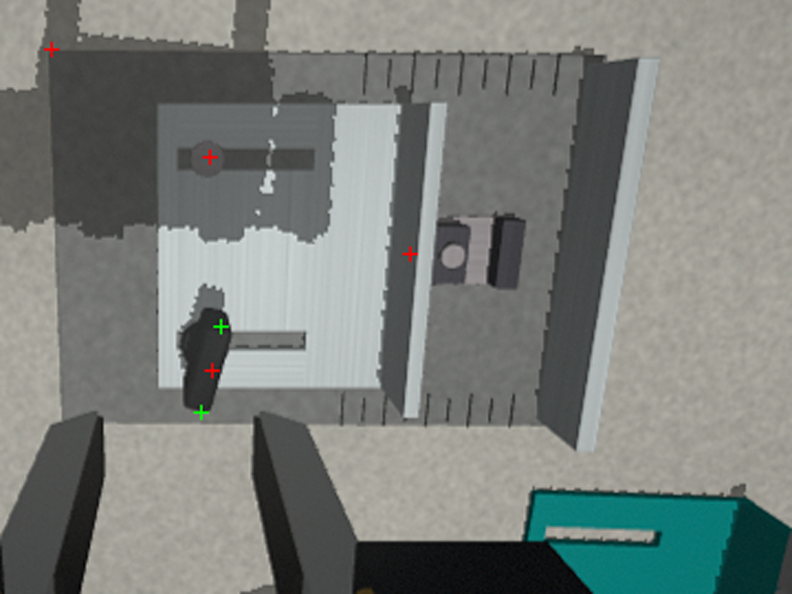

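The fence wall now sits at the gauge. The knob bar is close to the prediction (turned about 0.19 rad), and I'll aim 1 mm to -y of it. Moving over the knob, then down.

```bash
python3 -m crank '[{"offset":[0.01,0.003,-0.02],"spin":-4},{"offset":[0.02,0.006,-0.05],"spin":-8},{"offset":[0.03,0.009,-0.08],"spin":-11},{"offset":[0.0365,0.0096,-0.11],"spin":-11},{"offset":[0.0365,0.0096,-0.12],"spin":-11},{"offset":[0.0365,0.0096,-0.12],"spin":-11},{"offset":[0.0365,0.0096,-0.12],"spin":-11},{"offset":[0.0365,0.0096,-0.12],"spin":-11}]' 0.4
python3 -m crank '[{"offset":[0,0,-0.015],"spin":0},{"offset":[0,0,-0.03],"spin":0},{"offset":[0,0,-0.045],"spin":0},{"offset":[0,0,-0.06],"spin":0},{"offset":[0,0,-0.07],"spin":0},{"offset":[0,0,-0.08],"spin":0},{"offset":[0,0,-0.081],"spin":0},{"offset":[0,0,-0.081],"spin":0}]'
```

```text
clock: 11.18
eef_pos: [520.9, -75.0, 120.2]
eef_rot: [-3.141, 0.002, 2.778]
wrist_force: [-0.1, 0.2, 0.1]
finger_gap: 37.5
clock: 11.85
eef_pos: [521.1, -75.0, 39.6]
eef_rot: [-3.141, 0.002, 2.778]
wrist_force: [0.3, -0.3, -0.1]
finger_gap: 37.7
```

```bash
python3 -m crank '[{"offset":[0,0,-0.001],"spin":0},{"offset":[0,0,-0.001],"spin":0},{"offset":[0,0,-0.001],"spin":0},{"offset":[0,0,-0.001],"spin":0},{"offset":[0,0,-0.001],"spin":0},{"offset":[0,0,-0.001],"spin":0},{"offset":[0,0,-0.001],"spin":0},{"offset":[0,0,-0.001],"spin":0}]' 0 20
python3 -c "
from h import *
s=manip.read_state();print(s['wrist_force'],s['moment'],s['eef_pos'],s['eef_rot'])"
```

```text
clock: 12.52
eef_pos: [521.0, -76.8, 39.2]
eef_rot: [-3.139, 0.003, 2.778]
wrist_force: [-5.3, -13.5, 3.3]
finger_gap: 13.7
[ -5.32318019 -13.48012196   3.32881948] [-2.64337957  0.88157892 -0.04076558] [520.95151884 -76.79307364  39.15916661] [-3.13877582e+00  2.81120949e-03  2.77808414e+00]
```

Gripped (13.7 mm), with a side load showing the knob is a little further to -y. I'll recentre, raise the grip force and turn.

```bash
python3 -m crank '[{"offset":[-0.0001,-0.0004,0],"spin":0},{"offset":[-0.0002,-0.0008,0],"spin":0},{"offset":[-0.0003,-0.001,0],"spin":0},{"offset":[-0.0003,-0.001,0],"spin":0},{"offset":[-0.0003,-0.001,0],"spin":0},{"offset":[-0.0003,-0.001,0],"spin":0},{"offset":[-0.0003,-0.001,0],"spin":0},{"offset":[-0.0003,-0.001,0],"spin":0}]' 0 35
python3 -c "
from h import *
s=manip.read_state();print(s['wrist_force'],s['moment'],s['eef_pos'],s['eef_rot'])"
```

```text
clock: 13.18
eef_pos: [520.8, -77.1, 39.2]
eef_rot: [-3.14, 0.003, 2.778]
wrist_force: [1.4, 5.4, -2.2]
finger_gap: 13.8
[ 1.44869584  5.4403823  -2.17782759] [ 1.13916838 -0.43277052 -0.11933816] [520.84821372 -77.10372803  39.21297749] [-3.13998405e+00  2.81242778e-03  2.77786674e+00]
```

```bash
python3 -m crank '[{"offset":[0,0,0],"spin":-4},{"offset":[0,0,0],"spin":-9},{"offset":[0,0,0],"spin":-14},{"offset":[0,0,0],"spin":-19},{"offset":[0,0,0],"spin":-24},{"offset":[0,0,0],"spin":-29},{"offset":[0,0,0],"spin":-33},{"offset":[0,0,0],"spin":-36}]' 0 35
python3 -c "
from h import *
s=manip.read_state();print(s['wrist_force'],s['moment'],s['joints'])"
```

```text
clock: 13.85
eef_pos: [520.8, -77.1, 39.2]
eef_rot: [-3.14, 0.003, 2.146]
wrist_force: [-0.4, -0.5, -2.2]
finger_gap: 13.6
[-0.40187694 -0.51228791 -2.15066056] [-0.14755445 -0.00676332  0.15619321] [-0.21490137  0.450183    1.74054535 -0.00405987  0.95001426 -0.78777143]
```

```bash
python3 -m crank '[{"offset":[0,0,0],"spin":-3},{"offset":[0,0,0],"spin":-7},{"offset":[0,0,0],"spin":-11},{"offset":[0,0,0],"spin":-15},{"offset":[0,0,0],"spin":-18},{"offset":[0,0,0],"spin":-21},{"offset":[0,0,0],"spin":-23},{"offset":[0,0,0],"spin":-24}]'
python3 -c "
from h import *
s=manip.read_state();print(s['wrist_force'],s['moment'])"
python3 -m crank '[{"offset":[0,0,0],"spin":-1},{"offset":[0,0,0],"spin":-2},{"offset":[0,0,0],"spin":-3},{"offset":[0,0,0],"spin":-3.5},{"offset":[0,0,0],"spin":-4},{"offset":[0,0,0],"spin":-4},{"offset":[0,0,0],"spin":-4},{"offset":[0,0,0],"spin":-4}]'
python3 -c "
from h import *
s=manip.read_state();print(s['wrist_force'],s['moment'])"
```

```text
clock: 14.52
eef_pos: [520.7, -77.2, 39.2]
eef_rot: [-3.14, 0.003, 1.726]
wrist_force: [-0.6, -0.9, -1.4]
finger_gap: 13.8
[-0.56070476 -0.94164146 -1.39313063] [-0.34075747  0.06406251  0.19850234]
clock: 15.18
eef_pos: [520.7, -77.2, 39.2]
eef_rot: [-3.14, 0.003, 1.656]
wrist_force: [-0.2, -1.0, -3.0]
finger_gap: 13.8
[-0.21762038 -0.9577402  -3.03762576] [-0.25292292 -0.02077354  0.12640678]
```

```bash
python3 -m crank '[{"offset":[0,0,0],"spin":-0.5},{"offset":[0,0,0],"spin":-1},{"offset":[0,0,0],"spin":-1.5},{"offset":[0,0,0],"spin":-2},{"offset":[0,0,0],"spin":-2.5},{"offset":[0,0,0],"spin":-3},{"offset":[0,0,0],"spin":-3.5},{"offset":[0,0,0],"spin":-4}]'
python3 -c "
from h import *
s=manip.read_state();print(s['wrist_force'],s['moment'])"
python3 -m crank '[{"offset":[0,0,0],"spin":-0.5},{"offset":[0,0,0],"spin":-1},{"offset":[0,0,0],"spin":-1.5},{"offset":[0,0,0],"spin":-2},{"offset":[0,0,0],"spin":-2},{"offset":[0,0,0],"spin":-2},{"offset":[0,0,0],"spin":-2},{"offset":[0,0,0],"spin":-2}]'
python3 -c "
from h import *
s=manip.read_state();print(s['wrist_force'],s['moment'])"
```

```text
clock: 15.85
eef_pos: [520.7, -77.2, 39.2]
eef_rot: [-3.14, 0.003, 1.586]
wrist_force: [-0.1, -1.2, -1.4]
finger_gap: 13.8
[-0.14914718 -1.22362414 -1.42947897] [-0.32732409  0.0631228   0.78550129]
clock: 16.52
eef_pos: [520.7, -77.1, 39.2]
eef_rot: [-3.139, 0.003, 1.551]
wrist_force: [-0.7, 2.3, -0.3]
finger_gap: 14.3
[-0.67308601  2.30454855 -0.29300806] [0.25289748 0.23458434 0.84358901]
```

Turning moment jumped from about 0.15 to 0.8 N m at the expected angle, so this is the hard end. Release straight up, then check.

```bash
python3 -m crank '[{"offset":[0,0,0],"spin":0},{"offset":[0,0,0],"spin":0},{"offset":[0,0,0],"spin":0},{"offset":[0,0,0],"spin":0},{"offset":[0,0,0],"spin":0},{"offset":[0,0,0],"spin":0},{"offset":[0,0,0],"spin":0},{"offset":[0,0,0],"spin":0}]' 0.4
python3 -m crank '[{"offset":[0,0,0.015],"spin":0},{"offset":[0,0,0.04],"spin":0},{"offset":[0,0,0.08],"spin":0},{"offset":[0,0,0.12],"spin":0},{"offset":[0,0,0.16],"spin":0},{"offset":[0,0,0.19],"spin":0},{"offset":[0,0,0.2],"spin":0},{"offset":[0,0,0.2],"spin":0}]'
python3 -m crank '[{"offset":[-0.02,0.02,0.01],"spin":11},{"offset":[-0.04,0.04,0.02],"spin":18},{"offset":[-0.055,0.06,0.03],"spin":25},{"offset":[-0.055,0.075,0.04],"spin":32},{"offset":[-0.055,0.075,0.05],"spin":39},{"offset":[-0.055,0.075,0.06],"spin":46},{"offset":[-0.055,0.075,0.06],"spin":53},{"offset":[-0.055,0.075,0.06],"spin":60}]'
python3 -m crank '[{"offset":[0,0,0],"spin":7},{"offset":[0,0,0],"spin":14},{"offset":[0,0,0],"spin":21},{"offset":[0,0,0],"spin":24},{"offset":[0,0,0],"spin":24},{"offset":[0,0,0],"spin":24},{"offset":[0,0,0],"spin":24},{"offset":[0,0,0],"spin":24}]'
python3 - <<'E'
from h import *
c=wrist(); save('w5.png',c['pixels'])
O=np.array([492,37.5,0]);b=np.radians(-10.1);R=np.array([[np.cos(b),-np.sin(b),0],[np.sin(b),np.cos(b),0],[0,0,1]])
u,v=np.array(proj(c,O+R@np.array([10,-50,30]))).astype(int); print(u,v)
im=c['pixels'].copy()
# fence wall top front edge for face at local y=0,+1
for x in(-60,60):
    for y,col in((0,(255,0,0)),(2,(0,255,0))):
        p=proj(c,O+R@np.array([x,y,64.])); cv2.drawMarker(im,tuple(int(round(q)) for q in p),col,0,5,1)
for s in(-22,22):
    a=np.radians(-77.35); p=proj(c,O+R@np.array([48+s*np.cos(a),-107+s*np.sin(a),71.5])); cv2.drawMarker(im,tuple(int(round(q)) for q in p),(0,255,0),0,5,1)
y0,x0=max(v-100,0),max(u-133,0)
cv2.imwrite('pics/w5c.png',cv2.resize(im[y0:y0+200,x0:x0+266],None,fx=3,fy=3,interpolation=cv2.INTER_CUBIC)[...,::-1])
E
```

```text
clock: 17.18
eef_pos: [520.7, -77.1, 39.2]
eef_rot: [-3.14, 0.003, 1.551]
wrist_force: [-0.3, -0.4, -0.1]
finger_gap: 37.6
clock: 17.85
eef_pos: [521.5, -77.3, 241.8]
eef_rot: [3.139, 0.004, 1.551]
wrist_force: [0.1, -1.1, -0.6]
finger_gap: 37.6
clock: 18.52
eef_pos: [466.3, -2.1, 300.2]
eef_rot: [3.14, 0.002, 2.557]
wrist_force: [0.2, -0.5, 0.3]
finger_gap: 37.4
clock: 19.18
eef_pos: [466.3, -2.1, 299.6]
eef_rot: [3.14, 0.001, 2.975]
wrist_force: [0.1, -0.3, 0.5]
finger_gap: 38.0
274 198
```

View pics/w5c.png

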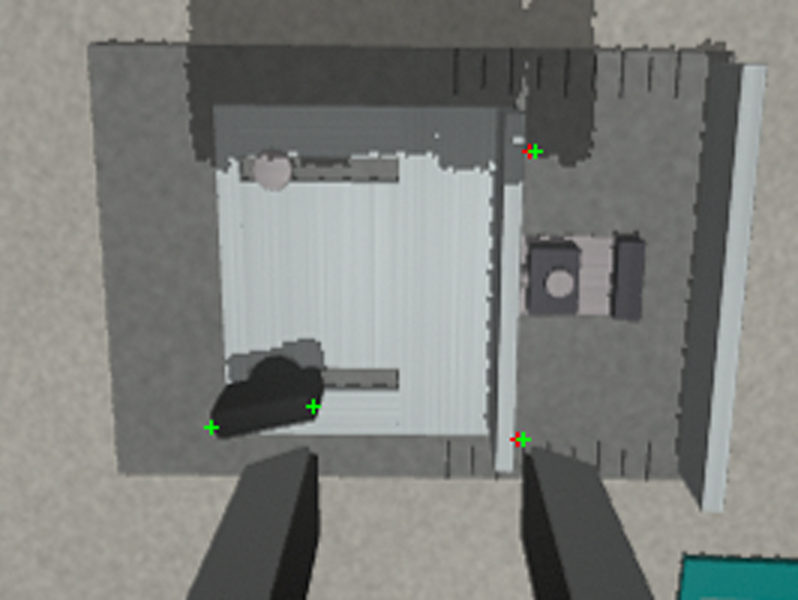

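The knob bar points where the hard end should be (green marks). The wall stands at the nose (523,280), but its edge reads 1–2 mm short of my tip estimate. I'll compare the edge numerically before and after tightening.

```bash
python3 - <<'E'
from h import *
c0=manip.camera('wrist'); H=np.array(c0['hand_eye'])
O=np.array([492,37.5,0]);b=np.radians(-10.1);R=np.array([[np.cos(b),-np.sin(b),0],[np.sin(b),np.cos(b),0],[0,0,1]])
def cam(pos,rot):
    T=np.eye(4);T[:3,:3]=Ro.from_euler('xyz',rot).as_matrix();T[:3,3]=pos
    c=dict(c0);c['extrinsics']=np.linalg.inv(T@H);return c
def prof(n,c,xs,ys,z):
    g=cv2.GaussianBlur(cv2.imread('pics/'+n),(3,3),0).astype(np.float32).mean(2)
    P=np.array([[proj(c,O+R@np.array([x,y,z])) for y in ys] for x in xs],np.float32)
    return np.median(cv2.remap(g,P[...,0],P[...,1],cv2.INTER_LINEAR),0)
A=('w1.png',cam([447.58,1.51,336.26],[3.1411,.0006,3.0222]))
B=('w4.png',cam([484.0,-84.6,238.8],[-3.141,0,2.97]))
s=manip.read_state(); C=('w5.png',cam(s['eef_pos'],s['eef_rot']))
ys=np.arange(-12,8,.25)
for nm,v,xs,z,off in [('w1 wall',A,range(-50,40,4),64,-42.4),('w4 wall',B,range(-60,65,4),64,0),('w5 wall',C,range(-30,65,4),64,0),('w1 line',A,[*range(-60,-20,3),*range(25,65,3)],12,0),('w1 gauge edge',A,range(-8,9,2),28,9),('w4 gauge edge',B,range(-8,9,2),28,9),('w5 gauge edge',C,range(-8,9,2),28,9)]:
    p=prof(*v,xs,ys+off,z); d=np.diff(p); i=np.argsort(d)
    print(nm,'fall',(ys[i[0]]+off+.12),d[i[0]].round(1),'rise',ys[i[-1]]+off+.12,d[i[-1]].round(1),'min',ys[p.argmin()]+off)
E
```

```text
w1 wall fall -43.03 -5.8 rise -49.28 3.7 min -39.65
w4 wall fall -2.63 -7.3 rise -9.63 11.7 min -12.0
w5 wall fall -2.38 -6.1 rise -9.13 10.5 min -11.25
w1 line fall -2.13 -3.4 rise 0.87 3.6 min -0.5
w1 gauge edge fall 5.37 -5.9 rise 16.62 4.5 min 7.0
w4 gauge edge fall 8.87 -10.1 rise 1.12 10.8 min 12.75
w5 gauge edge fall 4.62 -8.0 rise 15.37 4.2 min 6.25
```

The fence didn't shift during tightening (w4 and w5 agree within 0.25 mm). The 1–2 mm disagreement with the line is at calibration level, so I'll take one close look at the nose from the gauge side.

```bash
python3 -m crank '[{"offset":[0.005,0.004,-0.01],"spin":-7},{"offset":[0.01,0.008,-0.02],"spin":-14},{"offset":[0.015,0.012,-0.03],"spin":-21},{"offset":[0.021,0.015,-0.04],"spin":-28},{"offset":[0.021,0.015,-0.05],"spin":-35},{"offset":[0.021,0.015,-0.06],"spin":-42},{"offset":[0.021,0.015,-0.07],"spin":-49},{"offset":[0.021,0.015,-0.08],"spin":-56}]' 0.4
python3 -m crank '[{"offset":[0,0,-0.02],"spin":-7},{"offset":[0,0,-0.04],"spin":-14},{"offset":[0,0,-0.06],"spin":-21},{"offset":[0,0,-0.08],"spin":-28},{"offset":[0,0,-0.1],"spin":-34},{"offset":[0,0,-0.11],"spin":-34},{"offset":[0,0,-0.11],"spin":-34},{"offset":[0,0,-0.11],"spin":-34}]'
python3 - <<'E'
from h import *
c=wrist(); save('w6.png',c['pixels'])
O=np.array([492,37.5,0]);b=np.radians(-10.1);R=np.array([[np.cos(b),-np.sin(b),0],[np.sin(b),np.cos(b),0],[0,0,1]])
u,v=np.array(proj(c,O+R@np.array([0,0,20.5]))).astype(int); print(u,v)
y0,x0=max(v-75,0),max(u-100,0)
cv2.imwrite('pics/w6c.png',cv2.resize(c['pixels'][y0:y0+150,x0:x0+200],None,fx=4,fy=4,interpolation=cv2.INTER_CUBIC)[...,::-1])
E
```

```text
clock: 19.95
eef_pos: [487.3, 12.9, 219.4]
eef_rot: [3.14, 0.002, 1.991]
wrist_force: [-0.8, 0.1, 0.6]
finger_gap: 37.8
clock: 20.62
eef_pos: [487.4, 12.9, 109.8]
eef_rot: [3.14, 0.002, 1.401]
wrist_force: [0.2, 0.1, -0.4]
finger_gap: 37.6
280 187
```

View pics/w6c.png

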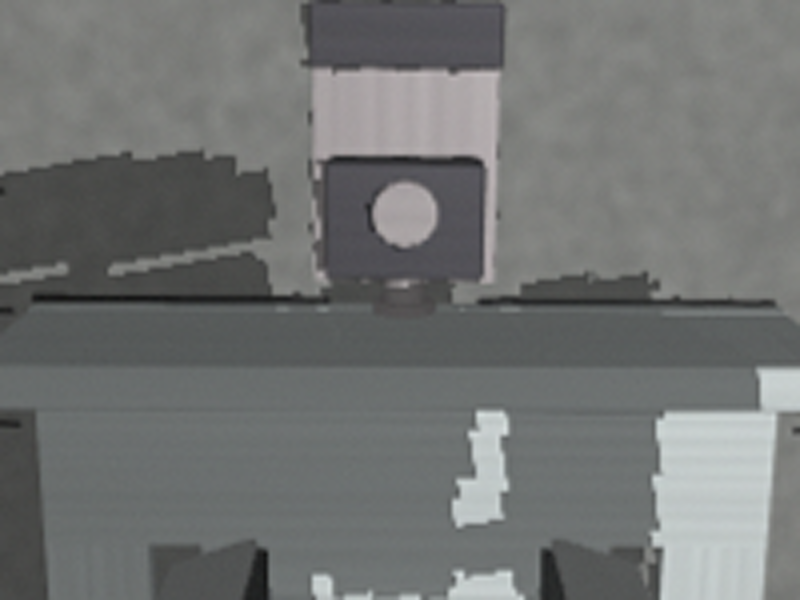

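The front face runs right up to the marked line (y≈300) and the nose at (405,300) meets it with no gap. The robot is clear of everything, so I'll hand in.

```bash
python3 -c "
from cell import manip
print(manip.sign_off(), manip.read_state()['clock'])"
```

```text
the job is handed in; nothing more can be done
the job is handed in; nothing more can be done
```

The job is handed in: the fence is set against the plunger, the knob is tightened to its hard end, and the gripper is clear of everything.

- **Fence:** I slid the smaller grey fence about 41 mm with the shut fingers. I pressed the plunger with about 10 N in total, roughly 6.5 N beyond the sliding force, held it about a second and backed off.
- **Knob:** I gripped the bar and turned it about 70° clockwise. At the expected angle the moment rose from about 0.15 to 0.8 N m, which I took as the hard end. I then let go. The gripper closed about 2 mm off centre, which put about 14 N sideways on the knob until I recentred it.
- **Last checks:** The close view from the gauge side shows the fence face at the marked line with the plunger nose against it. The wall moved less than 0.3 mm during tightening, and the knob bar lies where the hard end should be. The run took about 21 s.
- **Disagreement:** One measurement from above put the face 1–2 mm short of the line. That is within the camera calibration error, and neither the felt contact nor the close view supports it.
- **Not checked:** I did not look at the jar, carton or tray again afterwards. The arm never went low near them, and there were no unexpected forces.

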